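# Stack the cases and strap them down

### The job

Pack the finished cases for dispatch: stack every clear plastic case lying on the bench flat, squarely and lengthways on the black pad of the strapping rack, all in one straight column. Then lift the steel strap on its pivot bolt, swing it round over the column and lower it so that its slot drops over the brass stud and the strap lies flat on the top case. Do not knock over the flux bottle.

Things in the scene. Friction and masses are not known exactly. Their poses are not given: they have to be found in the camera images.
- rack: Fixed aluminium strapping rack, L-shaped deck 8 mm thick: 80 mm along its x by 225 mm along its y, plus a parking wing (x -138 to -38, y -130 to -40 mm) with a rubber strip whose top is 11 mm above the origin. Origin: underside of the deck, below the bay's centre. Pivot bolt at x 0, y -85 mm; guide stud at x 0, y +85 mm.
- bay (a point): Centre of the loading bay: top of the black rubber pad, 60 (x) x 90 mm (y), 10 mm above the rack's origin; axes as the rack's.
- pivot (a point): Foot of the upright pivot bolt, level with the rack's underside; axes as the rack's. The bolt is steel, 8 mm thick, with a dark head 26 mm wide whose underside is 159 mm and top 169 mm above this point.
- stud (a point): Foot of the upright guide stud, level with the rack's underside. Brass, 8 mm thick, top 123 mm above this point, the last 8 mm tapered; free at the top. A collar at its foot and at the bolt's foot is 24 mm wide, top 11 mm up.
- strap: Loose steel strap 216 x 34 x 8 mm, 0.25 kg, threaded on the pivot bolt by a loose 15 mm hole: slides up and down and swings on the bolt, cannot pass its head. Origin: centre of that hole, underside; its +x runs along the strap to the slot. Starts parked flat on the wing, its +x along the rack's -x within 0.3 rad; once swung over the bay its +x points along the rack's +y.
- strap_mid (a point): Underside of the strap below the middle of its red handle, 85 mm from the strap's origin, at its centre of mass; axes as the strap's. The handle is 45 mm along the strap, 12 mm across and spans 8 to 48 mm above this point; pinch it across the 12 mm.
- strap_slot (a point): Underside of the strap at the centre of its slot, 170 mm from the strap's origin. The slot is 31 mm along the strap and 15 mm wide, closed all round.
- flux_bottle: Brown glass flux bottle with a white cap, 35 mm across, 68 mm tall, standing loose near the tall oak chest at the right; a bystander. Origin at the centre of its base.
- case_1: Closed clear plastic case with white paper inside, 55 mm (own x) x 85 mm (own y) x 22 mm tall, about 0.12 kg, all alike and interchangeable; loose on the bench. Origin at the centre of its underside. Three or four cases are present. Grip across the 55 mm. Either broad face may end up on top.
- case_1_mid (a point): The middle of case_1, 11 mm above its origin along its own z.
- case_2: Closed clear plastic case with white paper inside, 55 mm (own x) x 85 mm (own y) x 22 mm tall, about 0.12 kg, all alike and interchangeable; loose on the bench. Origin at the centre of its underside. Three or four cases are present. Grip across the 55 mm. Either broad face may end up on top.
- case_2_mid (a point): The middle of case_2, 11 mm above its origin along its own z.
- case_3: Closed clear plastic case with white paper inside, 55 mm (own x) x 85 mm (own y) x 22 mm tall, about 0.12 kg, all alike and interchangeable; loose on the bench. Origin at the centre of its underside. Three or four cases are present. Grip across the 55 mm. Either broad face may end up on top.
- case_3_mid (a point): The middle of case_3, 11 mm above its origin along its own z.
- case_4: Closed clear plastic case with white paper inside, 55 mm (own x) x 85 mm (own y) x 22 mm tall, about 0.12 kg, all alike and interchangeable; loose on the bench. Origin at the centre of its underside. Three or four cases are present. Grip across the 55 mm. Either broad face may end up on top.
- case_4_mid (a point): The middle of case_4, 11 mm above its origin along its own z.
Not all that is in view belongs to the job. Leave any pink look-alike of the case_2 alone.

How it is judged:
At the end, for the whole second after the job is handed in: Every case lies flat (0.06 rad) in one column, centred on the bay within 10 mm and square within 0.14 rad; the strap lies flat on the top case (gap under 5 mm), its slot over the brass stud, its middle within 12 mm of the bay and its line within 0.06 rad of the rack's y; all released and at rest (horizontal distance between each of case_1_mid, case_2_mid, case_3_mid, case_4_mid and bay below 0.01 m and angle between the x axis of each of case_1, case_2, case_3, case_4 and the x axis of bay, either way round below 0.14 rad and angle between the z axis of each of case_1, case_2, case_3, case_4 and the z axis of bay, either way round below 0.06 rad and z of each of case_1_mid, case_2_mid, case_3_mid, case_4_mid in the frame of strap_mid below -0.005 m and z of each of case_1_mid, case_2_mid, case_3_mid, case_4_mid in the frame of bay above 0.007 m and linear speed of each of case_1, case_2, case_3, case_4, strap below 0.02 m/s and z of any of case_1_mid, case_2_mid, case_3_mid, case_4_mid in the frame of strap_mid above -0.016 m and horizontal distance between strap_mid and bay below 0.012 m and angle between the x axis of strap and the y axis of bay, either way round below 0.06 rad and y of strap_slot in the frame of bay above 0.06 m and angle between strap's own z axis and vertical below 0.06 rad); the robot touches nothing.
It fails at once if the flux bottle is knocked over (angle between flux_bottle's own z axis and vertical above 0.6 rad).
Of case_1, case_2, case_3, case_4 only 3 to 4 are there at a start; the rules pass over those that are not, and their reading is None.
At some moment in a run one of strap, case_3 may be knocked a few centimetres aside while the robot is not near it.
Once in a run the grip may slacken for a moment while it holds something.
It also fails if it takes over 210 s, if anything falls off the work surface, if the arm or the gripper's body presses on something with over 40 N, if the wrist force passes 120 N, or if a joint passes its speed limit or range.

### The arm

A 6-joint arm with a two-finger parallel gripper is mounted at the origin on the work surface; the furniture and walls round the work are solid. World frame = base frame: x ahead of the robot, y to its left, z up, the work surface at z = 0. Lengths are in m, angles in rad, forces in N, time in s.
With the tool pointing down it reaches from about 0.225 to 0.875 m from the base axis. Payload 3.4 kg.
Tool frame: the origin (TCP) lies at the very end of the fingers, on their centre line; the grasp point (between the pads) lies 19 mm behind it; z points along the fingers, y is the line along which they close (so a half turn about z gives the same grasp; the last joint's range is limited). The gripper opens to 85 mm and grips with 20 to 120 N. Pads are 22 mm wide; open, the fingers measure 114 mm over their backs; the gripper's body (76 mm by 85 mm) begins 54 mm behind the grasp point. The pads swing forward as they close: fully open they stand 13 mm farther back than shut.
Start: joints at [-1.24, 0.276, 1.505, -0, 1.361, -0.121], TCP at [0.251, -0.517, 0.231] pointing down, gripper open.
Joint ranges: [-2.89, 2.89], [-0.75, 2.08], [0.22, 2.7], [-1.18, 4.32], [0.11, 2.71], [-2.7, 2.7]. Speed limits (rad/s): [2.57, 2.57, 3.14, 3.14, 3.14, 3.14].

### API

Orientations are given as a unit quaternion [w, x, y, z].
In Python, from rig import manip, eyes gives the robot as it stands.
- The arm moves only by the tool servo_tool, never from a script. Its argument "series" is text: rows parted by semicolons, each of 7 numbers parted by spaces: the shift along the tool's x, y, z in m, then the turn, a rotation vector about the tool's x, y, z in degrees, then the closure, from 0 (fully open) to 1 (shut). In form: dx dy dz ax ay az fingers; .... A call has 1 to 5 rows; each row is the pose to reach, as a shift and turn from the pose commanded when the call began, along the tool's axes at that moment; what a row does not reach only later rows make up. A row lasts 1/10 s, in which the tool goes at most 50 mm and 8.59 degrees, less where a joint would pass 70% of its speed; a pose out of reach is approached as far as the arm can. A call with a gripper value outside its range is refused whole. The fingers move at their own pace and stop on an object; "squeeze" is the grip in N (left out, the last holds). Time passes only in rows, so rows that repeat a pose let the fingers close. It gives the time, the measured TCP pose, the force, the opening and the grip force at its end, in the units of the state.
- manip.get_state(): the state, without advancing time (a new reading comes with each control period).
- eyes.get_image(name): name is "scene" or "top" or "wrist"; returns the picture (420x560x3 uint8, red, green, blue); there is no depth.
- eyes.camera_info(name): a dict with "fx", "fy", "cx", "cy" (pixels), "eye" and "orientation" of the camera in the world. Camera axes: x right, y down, z forward; pixel columns grow to the right and rows downward; lengths in m; the calibration is good to about 2 mm. A picture is of the moment at which its call begins: read the wrist's pose just before it. camera_info takes no time and is no camera call; for the wrist camera it gives the pose at the moment of the call.
- manip.sign_off(): hands the job in; it is judged then, once.
The state is a dict: "clock": time; "qpos": joint angles; "qd": joint speeds; "effort": joint torques, N m; "position": TCP position; "ee_rot": TCP orientation; "contact_force": force on the tool from outside, world axes, zero at the start; "moment": the same for the moment, N m; "width": finger opening in m; "gripper_force": force on a finger pad.
Only numpy, scipy, OpenCV 4.12 (cv2) and the standard library are available. Lean on these libraries where they do the work, as an engineer would, in place of code of your own. Each camera call takes 0.05 s, during which the arm holds its last target. There are 200 camera calls.

## Working session

There is one attempt and no reset: what is moved stays moved. The work goes in short steps, Python scripts to look and compute and a tool call to move; the robot and the scene stay as the last step left them, time stands still between calls to the robot, and variables do not carry over. Pictures are saved under pics/ and viewed, at most 14 in all, crops included, and the job is handed in when it is done.

Besides the shell and the picture viewer there is one more tool, called after ">>>" by a JSON object that holds its "name" and its "arguments". servo_tool: Moves the arm, as the interface text tells. Its arguments: {"type":"object","properties":{"series":{"type":"string"},"squeeze":{"type":"number"}},"required":["series"]}

```bash
mkdir -p pics; ls; python3 - <<'E'
from rig import manip, eyes
import cv2,json
for n in ("scene","top"):
    cv2.imwrite(f"pics/{n}0.png",eyes.get_image(n)[:,:,::-1])
    print(n,eyes.camera_info(n))
print(manip.get_state())
E
```

```text
pics
scene {'fx': 389.3004706882484, 'fy': 389.3004706882484, 'cx': 279.16684128629703, 'cy': 213.55930445422948, 'eye': array([-0.30590712, -0.63542097,  0.52232177]), 'orientation': array([-0.4516855 ,  0.7786451 , -0.37408425,  0.22305381])}
top {'fx': 496.9953157407055, 'fy': 496.9953157407055, 'cx': 271.98535452689816, 'cy': 207.90157617598146, 'eye': array([ 0.30025491, -0.13163643,  1.2230319 ]), 'orientation': array([ 0.02033217, -0.69792941,  0.71565539, -0.01784655])}
{'clock': 0.1, 'qpos': array([-1.23997454e+00,  2.76501977e-01,  1.50599686e+00,  6.50321160e-06,
        1.36070431e+00, -1.21001647e-01]), 'qd': array([-0.0012177 , -0.0033995 , -0.00327685,  0.0018302 ,  0.00036162,
       -0.00024502]), 'effort': array([ 1.45869770e-03, -4.17700410e+01, -2.46404654e+01, -1.56608808e-04,
        5.82120076e-03,  1.71531372e-05]), 'position': array([ 0.25089168, -0.51685473,  0.23054705]), 'ee_rot': array([-8.01152756e-04,  9.74590129e-01,  2.23994269e-01, -8.11615667e-05]), 'contact_force': array([0.46662863, 1.2674873 , 0.38455044]), 'moment': array([-0.01580699,  0.02618914, -0.01965988]), 'gripper_force': 0.0, 'width': 0.08517037834102424}
```

View pics/scene0.png

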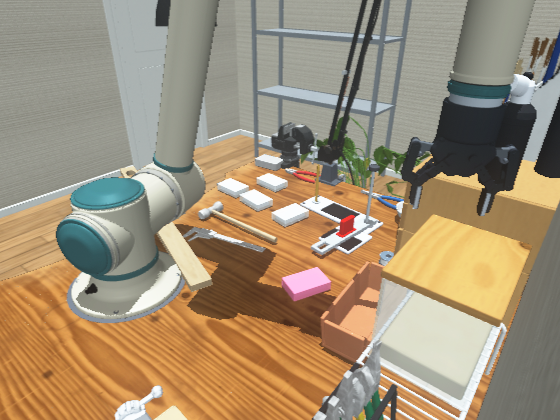

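View pics/top0.png

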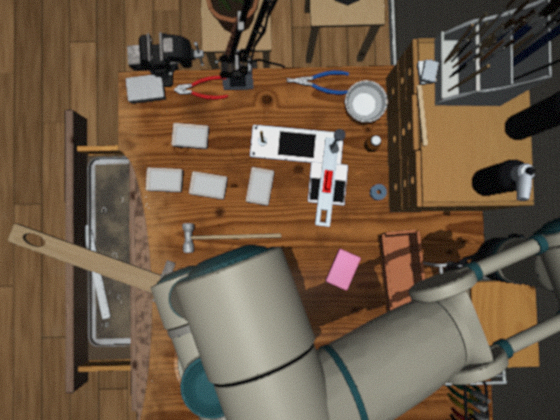

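The top view shows the rack at about (297,150), the strap lying from (337,140) to (323,225) with its red handle at (327,181), and the bottle at (374,143). The case candidates are (190,136), (164,180), (208,186), (260,186) and a greyer box by the vise at (145,88). The pink look-alike is at (343,269). I'll enlarge the candidates to confirm.

```bash
python3 - <<'E'
import cv2
im=cv2.imread("pics/top0.png")
c=cv2.resize(im[65:240,115:400],None,fx=2.8,fy=2.8,interpolation=cv2.INTER_CUBIC)
s=cv2.imread("pics/scene0.png")
cv2.imwrite("pics/crop0.png",c)
d=cv2.resize(s[140:260,200:420],None,fx=3.6,fy=3.6,interpolation=cv2.INTER_CUBIC); cv2.imwrite("pics/crop1.png",d)
E
```

```text
(no output)
```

View pics/crop0.png

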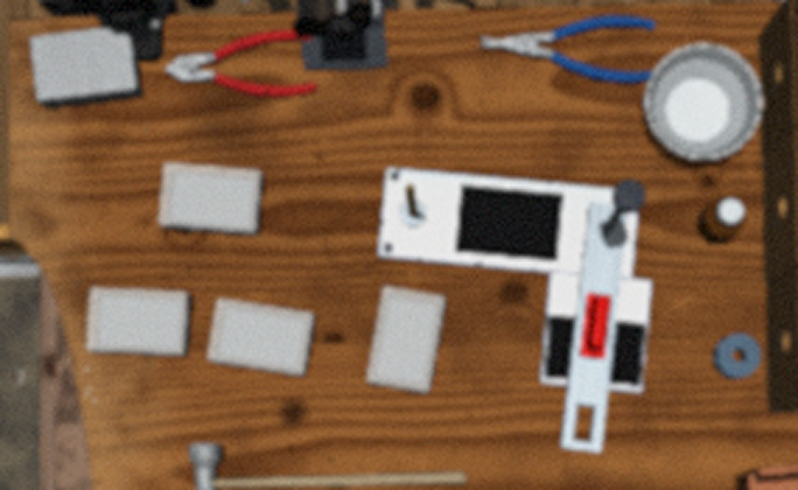

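View pics/crop1.png

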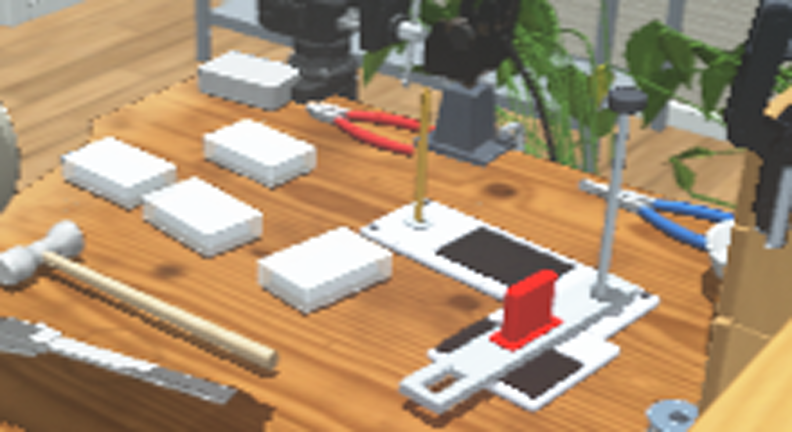

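The crops show four identical white-filled clear cases at (190,136), (164,180), (208,186) and (260,186). The fifth box at (145,88) is bigger, grey and solid, and sits at the vise, so it is not a case. The pink one is the look-alike. Next I measure.

```bash
cat > h.py <<'E'
import numpy as np, cv2
from rig import manip, eyes
from scipy.spatial.transform import Rotation as R
def rot(q): return R.from_quat([q[1],q[2],q[3],q[0]])
def cast(info,uv,z):
    uv=np.atleast_2d(np.asarray(uv,float))
    d=np.c_[(uv[:,0]-info['cx'])/info['fx'],(uv[:,1]-info['cy'])/info['fy'],np.ones(len(uv))]
    d=rot(info['orientation']).apply(d); e=np.asarray(info['eye'])
    return (e+d*((z-e[2])/d[:,2])[:,None])
def proj(info,p):
    c=rot(info['orientation']).inv().apply(np.atleast_2d(p)-np.asarray(info['eye']))
    return np.c_[c[:,0]/c[:,2]*info['fx']+info['cx'],c[:,1]/c[:,2]*info['fy']+info['cy']]
def blobs(mask,amin,amax=1e9):
    cs,_=cv2.findContours(mask.astype(np.uint8)*255,cv2.RETR_EXTERNAL,cv2.CHAIN_APPROX_NONE)
    return [c for c in cs if amin<cv2.contourArea(c)<amax]
def rect(info,c,z):
    """centre, long-axis angle (deg, world), sizes(mm), of a contour cast on plane z"""
    p=cast(info,c.reshape(-1,2),z)[:,:2]
    (cx,cy),(w,h),a=cv2.minAreaRect((p*1000).astype(np.float32))
    if w<h: a+=90; w,h=h,w
    m=cv2.moments(c); uv=[m['m10']/m['m00'],m['m01']/m['m00']]
    return cast(info,uv,z)[0,:2]*1000,(a+90)%180-90,(w,h),uv
def hsv(im): return cv2.cvtColor(im,cv2.COLOR_RGB2HSV)
def white(im):
    h=hsv(im); return (h[...,1]<45)&(h[...,2]>150)
def red(im):
    h=hsv(im); return ((h[...,0]<6)|(h[...,0]>174))&(h[...,1]>190)&(h[...,2]>120)
def dark(im): return hsv(im)[...,2]<60
def show(nm,im,f,z,a0,a1,win=None):
    info=eyes.camera_info(nm)
    for c in blobs(f(im),a0,a1):
        ctr,a,s,uv=rect(info,c,z)
        if win and not(win[0]<uv[0]<win[1] and win[2]<uv[1]<win[3]): continue
        print(f.__name__,"uv",np.round(uv,1),"xy",np.round(ctr,1),"ang %.1f"%a,"size",np.round(s,1),"area",cv2.contourArea(c))
E
python3 - <<'E'
from h import *
im=eyes.get_image("top"); cv2.imwrite("pics/top1.png",im[:,:,::-1])
show("top",im,white,.011,300,9000,(120,360,70,240))
show("top",im,dark,.010,300,3000,(250,360,120,210))
show("top",im,red,.039,50,3000,(300,350,150,220))
i=eyes.camera_info("top")
print(cast(i,[[264.5,143],[374,142]],.0)*1000)
E
```

```text
white uv [207.4 184.6] xy [427.   28.6] ang 80.1 size [82.9 53.5] area 676.5
white uv [259.3 185.5] xy [421.5 -98.6] ang -10.8 size [83.6 53.6] area 682.0
white uv [163.1 178.9] xy [443.6 136.9] ang 85.9 size [83.5 53.1] area 683.0
white uv [304.2 158.3] xy [ 485.6 -210.4] ang 83.2 size [242.2 233.3] area 3886.0
white uv [189.4 134.9] xy [550.9  70.8] ang 84.5 size [82.6 52.7] area 653.5
white uv [143.7  87.2] xy [673.3 182. ] ang -85.1 size [86.9 56.7] area 701.0
dark uv [296.4 144.2] xy [ 521.3 -192.2] ang 82.9 size [83.1 53.4] area 671.0
red uv [327.3 181.2] xy [ 424.8 -262.2] ang -7.5 size [48.1 14.7] area 99.0
[[ 528.15728914 -113.61508027    0.        ]
 [ 523.66686381 -385.17430984    0.        ]]
```

```bash
python3 - <<'E'
from h import *
im=eyes.get_image("scene"); i=eyes.camera_info("scene"); t=eyes.get_image("top"); it=eyes.camera_info("top")
show("scene",im,dark,.010,60,3000,(290,380,190,260))
show("scene",im,white,.011,200,3000,(210,310,150,235))
show("scene",im,red,.039,50,3000,(300,380,200,250))
for th in (60,80,100):
    for c in blobs(hsv(t)[...,2]<th,300,3000):
        r=rect(it,c,.010)
        if 250<r[3][0]<360 and 120<r[3][1]<210: print(th,r)
th=np.radians(82.9); b=np.array([521.3,-192.2]); y=np.array([np.cos(th),np.sin(th)])
for k,s,zs in (("stud",85,(11,123)),("bolt",-85,(11,169))):
    p=b+s*y
    for z in zs: print(k,z,np.round(p,1),"scene",proj(i,[*p/1000,z/1000]).round(1),"top",proj(it,[*p/1000,z/1000]).round(1))
h=hsv(im); m=(h[...,0]>12)&(h[...,0]<30)&(h[...,1]>110)&(h[...,2]>70)
v,u=np.nonzero(m[155:205,305:330]); print("brass scene rows",v.min()+155,v.max()+155,[(r+155,(u[v==r]+305).mean().round(1)) for r in (12,15,20,30,40) if (v==r).any()])
E
```

```text
white uv [245.  193.9] xy [434.1  71.6] ang 81.5 size [224.3  82. ] area 775.0
white uv [271.9 181.8] xy [548.6  63.8] ang 83.6 size [113.9  83.3] area 333.5
60 (array([ 521.34077923, -192.25089216]), 83.02584838867188, (83.0940170288086, 53.17687225341797), [296.43201590852595, 144.1809594829729])
80 (array([ 521.37453992, -192.20291145]), 83.27388000488281, (84.3737564086914, 54.59177017211914), [296.41214285714284, 144.16785714285714])
100 (array([ 521.6609051 , -192.10173829]), 83.2735366821289, (86.43424224853516, 55.95425033569336), [296.3678239164965, 144.05355116859542])
stud 11 [ 531.8 -107.9] scene [[314.8 199.9]] top [[262.  140.8]]
stud 123 [ 531.8 -107.9] scene [[317.  163.2]] top [[260.8 131.3]]
bolt 11 [ 510.8 -276.5] scene [[364.7 222. ]] top [[330.9 147.5]]
bolt 169 [ 510.8 -276.5] scene [[372.5 164.9]] top [[339.3 134.5]]
brass scene rows 164 200 [(167, np.float64(318.0)), (170, np.float64(313.5)), (175, np.float64(310.0)), (185, np.float64(317.0)), (195, np.float64(316.9))]
```

```bash
python3 - <<'E'
import cv2
t=cv2.imread("pics/top1.png"); s=cv2.imread("pics/scene0.png")
a=cv2.resize(t[115:235,240:360],(600,600),interpolation=cv2.INTER_NEAREST)
cv2.imwrite("pics/c2.png",a)
E
```

```text
(no output)
```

View pics/c2.png

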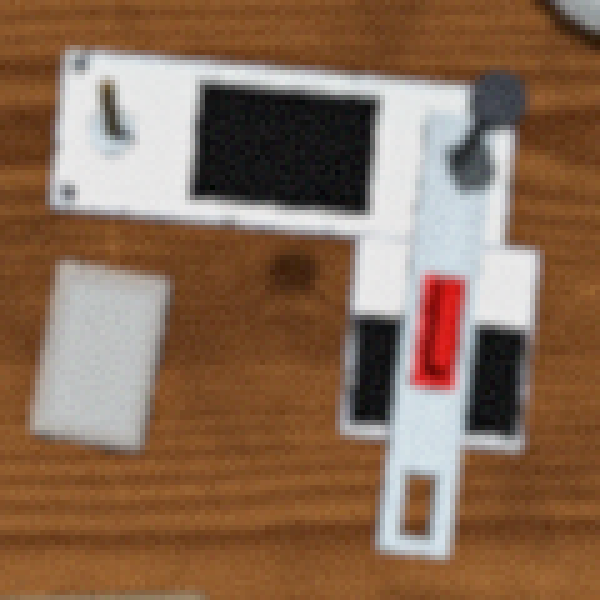

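Both views agree: the predicted bolt head lands at (339,134) and the stud tip at (261,131), as seen. Bay is (521.4,-192.2) with rack y at 83.1°. First I go above the case at (260,186).

>>> {"name": "servo_tool", "arguments": {"series": "0.0336 -0.0302 0.006 0 0 0 0; 0.0672 -0.0604 0.012 0 0 0 0; 0.1008 -0.0906 0.018 0 0 0 0; 0.1344 -0.1208 0.024 0 0 0 0; 0.168 -0.151 0.03 0 0 0 0", "squeeze": 50}}

```text
clock: 0.75
position: [0.3366, -0.3065, 0.2011]
ee_rot: [0.0, 0.975, 0.224, 0.0]
contact_force: [1.0, -0.1, 0.6]
width: 0.0851
gripper_force: 0.0
```

>>> {"name": "servo_tool", "arguments": {"series": "0.0336 -0.0302 0.01 0 0 7.34 0; 0.0672 -0.0604 0.02 0 0 14.7 0; 0.1008 -0.0906 0.03 0 0 22 0; 0.1344 -0.1208 0.04 0 0 29.4 0; 0.168 -0.151 0.05 0 0 36.7 0"}}

```text
clock: 1.25
position: [0.4186, -0.1064, 0.1533]
ee_rot: [0.0, 0.996, -0.086, 0.0]
contact_force: [0.1, -0.4, -0.9]
width: 0.0855
gripper_force: 0.0
```

>>> {"name": "servo_tool", "arguments": {"series": "0 0 0 0 0 0 0; 0 0 0 0 0 0 0; 0 0 0 0 0 0 0"}}

```text
clock: 1.55
position: [0.4183, -0.1091, 0.1537]
ee_rot: [0.0, 0.997, -0.083, 0.0]
contact_force: [0.0, 0.7, -0.5]
width: 0.0858
gripper_force: 0.0
```

```bash
cat >> h.py <<'E'
def plan(x,y,z,yaw=None):
    s=manip.get_state(); r=rot(s['ee_rot']); d=r.inv().apply(np.array([x,y,z])/1000-s['position'])
    ty=r.apply([0,1,0]); cur=np.degrees(np.arctan2(ty[1],ty[0]))
    out="tool shift %.4f %.4f %.4f"%tuple(d)
    if yaw is not None: out+="  az %.1f"%(-((yaw-cur+90)%180-90))
    print(out,"| yaw %.1f tilt %.1f q6 %.2f"%(cur,np.degrees(np.arccos(-r.apply([0,0,1])[2])),s['qpos'][5]))
E
python3 - <<'E'
from h import *
im=eyes.get_image("wrist"); cv2.imwrite("pics/w0.png",im[:,:,::-1])
i=eyes.camera_info("wrist"); print(i['eye'],rot(i['orientation']).as_matrix()[:,2], proj(i,[.4215,-.0986,.011]))
show("wrist",im,white,.011,3000,200000)
plan(421.5,-98.6,100,79.2)
E
```

```text
[ 0.48556877 -0.12061109  0.29569737] [-0.26616361  0.04482993 -0.96288484] [[270.80819093 199.78583701]]
white uv [117.2 220.5] xy [425.6  29.8] ang 79.5 size [87.2 56.8] area 6645.0
white uv [274.1 199.8] xy [ 421.1 -101.3] ang -11.6 size [87.9 56.1] area 7036.0
white uv [34.7 67.2] xy [549.8  55.4] ang 83.0 size [59.3 56.3] area 5604.5
white uv [399.6  96.6] xy [ 483.8 -208.7] ang 80.3 size [244.6 222. ] area 25635.0
tool shift 0.0014 -0.0112 0.0537  az 1.2 | yaw -99.6 tilt 0.1 q6 1.32
```

View pics/w0.png

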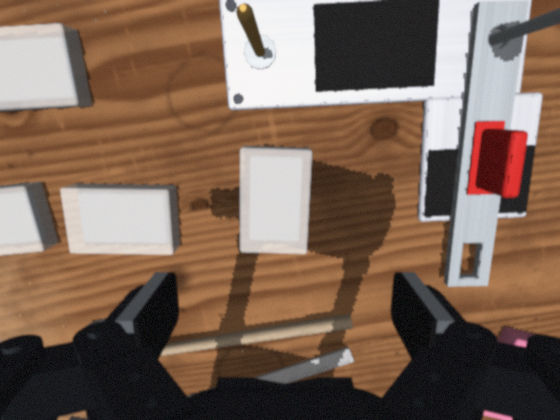

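The wrist view shows the case at (274,200) between the open fingers, with the strap, stud and pad at the top right. The wrist camera agrees with the top camera within 3 mm. Now I descend and grip.

>>> {"name": "servo_tool", "arguments": {"series": "0.0014 -0.0095 0.03 0 0 1.6 0; 0.0014 -0.0095 0.065 0 0 1.6 0; 0.0014 -0.0095 0.1 0 0 1.6 0; 0.0014 -0.0095 0.12 0 0 1.6 0; 0.0014 -0.0095 0.135 0 0 1.6 0"}}

```text
clock: 2.1
position: [0.4204, -0.1004, 0.0172]
ee_rot: [-0.0, 0.995, -0.098, -0.001]
contact_force: [0.3, 0.2, 0.3]
width: 0.0854
gripper_force: 0.0
```

>>> {"name": "servo_tool", "arguments": {"series": "0 0 0.008 0 0 0 0; 0 0 0.013 0 0 0 0; 0 0 0.017 0 0 0 0; 0 0 0.017 0 0 0 0.2; 0 0 0.017 0 0 0 0.3"}}

```text
clock: 2.6
position: [0.4216, -0.0993, 0.0019]
ee_rot: [0.0, 0.995, -0.097, 0.001]
contact_force: [0.5, -0.2, -0.1]
width: 0.0602
gripper_force: 0.0
```

>>> {"name": "servo_tool", "arguments": {"series": "0 0 0 0 0 0 0.6; 0 0 0 0 0 0 0.6; 0 0 0 0 0 0 0.6; 0 0 0 0 0 0 0.6; 0 0 0 0 0 0 0.6"}}

```text
clock: 3.1
position: [0.4218, -0.0993, 0.0023]
ee_rot: [0.0, 0.995, -0.097, 0.001]
contact_force: [-0.9, -1.3, 5.1]
width: 0.0537
gripper_force: 53.2
```

>>> {"name": "servo_tool", "arguments": {"series": "0 0 -0.015 0 0 0 0.6; 0 0 -0.04 0 0 -8 0.6; 0 0 -0.08 0 0 -16 0.6; 0 0 -0.12 0 0 -24 0.6; 0 0 -0.155 0 0 -32 0.6"}}

```text
clock: 3.6
position: [0.4212, -0.0988, 0.1585]
ee_rot: [0.0, 0.983, 0.184, 0.001]
contact_force: [1.5, -0.4, -1.6]
width: 0.0539
gripper_force: 53.2
```

>>> {"name": "servo_tool", "arguments": {"series": "0 0 0 0 0 -8 0.6; 0 0 0 0 0 -16 0.6; 0 0 0 0 0 -24 0.6; 0 0 0 0 0 -32 0.6; 0 0 0 0 0 -40 0.6"}}

```text
clock: 4.1
position: [0.4209, -0.0987, 0.1565]
ee_rot: [0.0, 0.861, 0.509, 0.0]
contact_force: [-0.0, -0.3, -0.3]
width: 0.054
gripper_force: 53.2
```

>>> {"name": "servo_tool", "arguments": {"series": "0 0 0 0 0 -8 0.6; 0 0 0 0 0 -16 0.6; 0 0 0 0 0 -22.2 0.6; 0 0 0 0 0 -22.2 0.6"}}

```text
clock: 4.5
position: [0.4209, -0.0987, 0.1564]
ee_rot: [-0.0, 0.749, 0.663, -0.0]
contact_force: [0.5, 0.1, -1.3]
width: 0.0538
gripper_force: 53.2
```

```bash
python3 - <<'E'
from h import *
print(manip.get_state()['width'])
plan(521.4,-192.2,160,-6.9)
im=eyes.get_image("wrist"); cv2.imwrite("pics/w1.png",im[:,:,::-1])
show("wrist",im,dark,.010,1500,9000)
E
```

```text
0.05375952972440147
tool shift -0.0806 0.1111 -0.0036  az -0.1 | yaw -7.0 tilt 0.0 q6 -0.27
```

>>> {"name": "servo_tool", "arguments": {"series": "-0.02 0.028 -0.002 0 0 0 0.6; -0.045 0.062 -0.004 0 0 0 0.6; -0.07 0.096 -0.004 0 0 0 0.6; -0.0806 0.111 -0.004 0 0 0 0.6; -0.0806 0.111 -0.004 0 0 0 0.6"}}

```text
clock: 5.05
position: [0.5238, -0.1945, 0.16]
ee_rot: [0.001, 0.75, 0.662, 0.0]
contact_force: [0.1, 0.9, -0.8]
width: 0.054
gripper_force: 53.2
```

>>> {"name": "servo_tool", "arguments": {"series": "0 0 0 0 0 0 0.6; 0 0 0 0 0 0 0.6"}}

```text
clock: 5.25
position: [0.5202, -0.1913, 0.1602]
ee_rot: [-0.001, 0.749, 0.663, -0.0]
contact_force: [0.5, -0.1, -1.2]
width: 0.0535
gripper_force: 53.2
```

```bash
python3 - <<'E'
from h import *
print(manip.get_state()['width'])
plan(521.4,-192.2,13,-6.9)
im=eyes.get_image("top"); i=eyes.camera_info("wrist")
im=eyes.get_image("wrist"); cv2.imwrite("pics/w2.png",im[:,:,::-1])
print(proj(i,[[.5213,-.1922,.16+.009],[.5213+.0105,-.1922+.0844,.123],[.5318,-.1079,.011]]))
E
```

```text
0.05351701223283169
tool shift -0.0009 0.0015 0.1472  az -0.1 | yaw -7.0 tilt 0.1 q6 -0.36
[[287.73001993 290.07490984]
 [287.52214113  79.75596291]
 [286.41948707  93.40386842]]
```

View pics/w2.png

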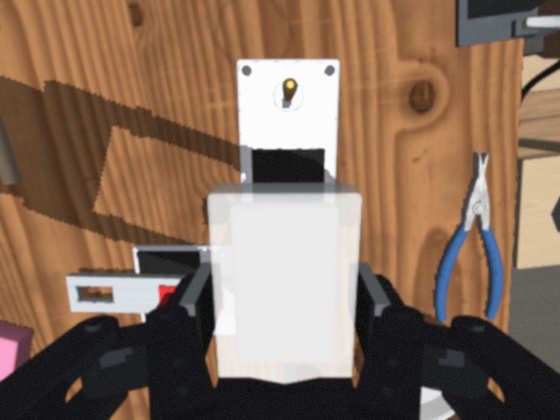

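The held case sits over the pad. The stud tip is at (289,85) and its collar at (288,95), within 1.5 mm of my prediction, so I lower and release.

>>> {"name": "servo_tool", "arguments": {"series": "-0.001 0.0015 0.03 0 0 0 0.6; -0.001 0.0015 0.07 0 0 0 0.6; -0.001 0.0015 0.105 0 0 0 0.6; -0.001 0.0015 0.125 0 0 0 0.6; -0.001 0.0015 0.137 0 0 0 0.6"}}

```text
clock: 5.85
position: [0.5214, -0.1925, 0.0219]
ee_rot: [-0.001, 0.749, 0.663, -0.001]
contact_force: [-0.4, -0.2, -0.7]
width: 0.0538
gripper_force: 53.2
```

>>> {"name": "servo_tool", "arguments": {"series": "0 0 0.005 0 0 0 0.6; 0 0 0.009 0 0 0 0.6; 0 0 0.011 0 0 0 0.6; 0 0 0.011 0 0 0 0.6; 0 0 0.011 0 0 0 0.6"}}

```text
clock: 6.35
position: [0.5235, -0.1939, 0.0132]
ee_rot: [0.001, 0.749, 0.663, 0.0]
contact_force: [-0.1, 0.2, -0.5]
width: 0.0538
gripper_force: 53.2
```

>>> {"name": "servo_tool", "arguments": {"series": "0 0 0 0 0 0 0.3; 0 0 0 0 0 0 0.2; 0 0 0 0 0 0 0.1; 0 0 0 0 0 0 0; 0 0 0 0 0 0 0"}}

```text
clock: 6.85
position: [0.523, -0.1937, 0.0125]
ee_rot: [0.0, 0.749, 0.663, 0.0]
contact_force: [-0.2, 0.3, -0.1]
width: 0.0856
gripper_force: 0.0
```

>>> {"name": "servo_tool", "arguments": {"series": "0 0 -0.02 0 0 0 0; 0 0 -0.05 0 0 0 0; 0 0 -0.09 0 0 0 0; 0 0 -0.13 0 0 0 0; 0 0 -0.16 0 0 0 0"}}

```text
clock: 7.35
position: [0.5235, -0.1939, 0.175]
ee_rot: [0.001, 0.749, 0.663, 0.0]
contact_force: [-0.2, 0.4, 0.2]
width: 0.0854
gripper_force: 0.0
```

```bash
python3 - <<'E'
from h import *
plan(427,29,150,-9.9)
im=eyes.get_image("wrist"); cv2.imwrite("pics/w3.png",im[:,:,::-1])
show("wrist",im,dark,.010,300,9000,(200,400,100,400))
show("wrist",im,white,.021,2000,200000)
im=eyes.get_image("top"); cv2.imwrite("pics/t3.png",im[:,:,::-1])
show("top",im,white,.011,300,9000,(120,360,70,240))
E
```

```text
tool shift 0.2096 -0.1229 0.0245  az 2.9 | yaw -7.0 tilt 0.2 q6 -0.36
dark uv [217.7 205. ] xy [ 467.2 -198.1] ang -89.4 size [21.3 18.7] area 369.5
white uv [380.8 360. ] xy [ 601.8 -371.7] ang 52.1 size [77.7 51.6] area 2546.0
white uv [116.3 281.2] xy [ 365.3 -254.9] ang -8.7 size [134.4  35.1] area 2503.0
white uv [287.1 158.3] xy [ 533.7 -163.2] ang 83.1 size [216.8  77.4] area 16854.5
white uv [163.1 178.9] xy [443.7 136.9] ang 86.1 size [83.8 53.6] area 682.5
white uv [256.8 174.5] xy [448.7 -93. ] ang 63.0 size [161.7  47.7] area 892.0
white uv [330.  189.3] xy [ 407.9 -271.2] ang -24.1 size [212.7  78.1] area 913.0
white uv [269.7 141. ] xy [ 530.8 -126.8] ang 83.0 size [104.   79.5] area 1085.0
white uv [189.3 135. ] xy [550.8  70.8] ang 83.7 size [82.3 52.8] area 652.5
white uv [143.8  87.2] xy [673.2 181.8] ang -85.1 size [86.7 56.2] area 688.5
```

>>> {"name": "servo_tool", "arguments": {"series": "0.035 -0.021 0 0 0 0 0; 0.07 -0.042 0.005 0 0 1 0; 0.105 -0.063 0.01 0 0 2 0; 0.14 -0.084 0.015 0 0 3 0; 0.175 -0.105 0.02 0 0 3 0"}}

```text
clock: 7.95
position: [0.4384, -0.0058, 0.1514]
ee_rot: [-0.001, 0.766, 0.643, -0.0]
contact_force: [0.1, 1.0, -0.3]
width: 0.0854
gripper_force: 0.0
```

>>> {"name": "servo_tool", "arguments": {"series": "0.02 -0.01 0.005 0 0 0 0; 0.034 -0.018 0.005 0 0 0 0; 0.034 -0.018 0.005 0 0 0 0; 0.034 -0.018 0.005 0 0 0 0"}}

```text
clock: 8.35
position: [0.428, 0.0293, 0.1471]
ee_rot: [0.0, 0.765, 0.643, -0.0]
contact_force: [0.3, -0.3, -0.3]
width: 0.0851
gripper_force: 0.0
```

```bash
python3 - <<'E'
from h import *
im=eyes.get_image("wrist"); cv2.imwrite("pics/w4.png",im[:,:,::-1])
show("wrist",im,white,.011,1500,200000)
plan(426.3,29.2,2,-10)
E
```

```text
white uv [283.3 209.6] xy [426.4  24.1] ang 79.3 size [88.4 57. ] area 7358.0
white uv [439.6 126.1] xy [553.6  67.7] ang 83.4 size [87.6 56.4] area 8714.5
white uv [279.6  61.3] xy [443.  133.2] ang 85.8 size [86.8 56.5] area 9689.5
tool shift 0.0000 -0.0021 0.1452  az 0.0 | yaw -10.0 tilt 0.0 q6 0.08
```

>>> {"name": "servo_tool", "arguments": {"series": "-0.0017 -0.0018 0.03 0 0 0 0; -0.0017 -0.0018 0.065 0 0 0 0; -0.0017 -0.0018 0.1 0 0 0 0; -0.0017 -0.0018 0.12 0 0 0 0; -0.0017 -0.0018 0.134 0 0 0 0"}}

```text
clock: 8.9
position: [0.4256, 0.027, 0.0117]
ee_rot: [-0.001, 0.766, 0.642, -0.001]
contact_force: [-0.0, 0.0, -0.2]
width: 0.0851
gripper_force: 0.0
```

>>> {"name": "servo_tool", "arguments": {"series": "0 0 0.006 0 0 0 0; 0 0 0.011 0 0 0 0; 0 0 0.011 0 0 0 0; 0 0 0.011 0 0 0 0.2; 0 0 0.011 0 0 0 0.3"}}

```text
clock: 9.4
position: [0.4267, 0.0279, 0.0031]
ee_rot: [0.001, 0.766, 0.643, 0.001]
contact_force: [0.6, -0.0, -0.5]
width: 0.0603
gripper_force: 0.0
```

>>> {"name": "servo_tool", "arguments": {"series": "0 0 0 0 0 0 0.6; 0 0 0 0 0 0 0.6; 0 0 0 0 0 0 0.6; 0 0 0 0 0 0 0.6; 0 0 0 0 0 0 0.6"}}

```text
clock: 9.9
position: [0.4267, 0.028, 0.0034]
ee_rot: [0.001, 0.766, 0.643, 0.001]
contact_force: [-0.9, -0.3, 6.9]
width: 0.054
gripper_force: 53.2
```

>>> {"name": "servo_tool", "arguments": {"series": "0 0 -0.015 0 0 0 0.6; 0 0 -0.04 0 0 0 0.6; 0 0 -0.08 0 0 0 0.6; 0 0 -0.12 0 0 0 0.6; 0 0 -0.155 0 0 0 0.6"}}

```text
clock: 10.4
position: [0.4259, 0.0281, 0.1595]
ee_rot: [0.001, 0.766, 0.643, 0.001]
contact_force: [1.3, 0.1, -0.8]
width: 0.054
gripper_force: 53.2
```

>>> {"name": "servo_tool", "arguments": {"series": "0 0 0 0 0 0 0.6; 0 0 0 0 0 0 0.6"}}

```text
clock: 10.6
position: [0.426, 0.0281, 0.1579]
ee_rot: [0.001, 0.766, 0.643, 0.001]
contact_force: [-0.3, -0.2, -2.4]
width: 0.0539
gripper_force: 53.3
```

```bash
python3 - <<'E'
from h import *
s=manip.get_state();print(s['width'],s['position'])
plan(521.4,-192.2,160,-6.9)
im=eyes.get_image("wrist"); cv2.imwrite("pics/w5.png",im[:,:,::-1])
E
```

```text
0.053880986068881205 [0.42598361 0.02809781 0.1579144 ]
tool shift -0.2005 0.1321 -0.0019  az -3.1 | yaw -10.0 tilt 0.1 q6 0.08
```

>>> {"name": "servo_tool", "arguments": {"series": "-0.03 0.02 -0.002 0 0 0 0.6; -0.065 0.043 -0.002 0 0 -1 0.6; -0.1 0.066 -0.002 0 0 -2 0.6; -0.14 0.092 -0.002 0 0 -3.1 0.6; -0.175 0.115 -0.002 0 0 -3.1 0.6"}}

```text
clock: 11.15
position: [0.5084, -0.1657, 0.157]
ee_rot: [-0.002, 0.748, 0.664, -0.001]
contact_force: [0.3, -0.0, -1.3]
width: 0.0538
gripper_force: 53.2
```

>>> {"name": "servo_tool", "arguments": {"series": "-0.018 0.013 0 0 0 0 0.6; -0.0247 0.0185 0 0 0 0 0.6; -0.0247 0.0185 0 0 0 0 0.6; -0.0247 0.0185 0 0 0 0 0.6; -0.0247 0.0185 0 0 0 0 0.6"}}

```text
clock: 11.65
position: [0.5234, -0.1893, 0.159]
ee_rot: [-0.001, 0.748, 0.664, -0.0]
contact_force: [0.4, -0.7, -0.8]
width: 0.0541
gripper_force: 53.2
```

```bash
python3 - <<'E'
from h import *
s=manip.get_state();print(s['width'],s['position'])
plan(521.4,-192.2,36,-6.9)
im=eyes.get_image("wrist"); cv2.imwrite("pics/w6.png",im[:,:,::-1])
im=eyes.get_image("top"); cv2.imwrite("pics/t6.png",im[:,:,::-1])
show("top",im,red,.039,30,3000,(300,350,150,220))
E
```

```text
0.05407356854967146 [ 0.5234237  -0.18925703  0.15904691]
tool shift -0.0033 -0.0015 0.1230  az 0.1 | yaw -6.8 tilt 0.1 q6 -0.35
red uv [327.3 181.2] xy [ 424.9 -262.1] ang -8.8 size [48.  14.5] area 98.0
```

View pics/w6.png

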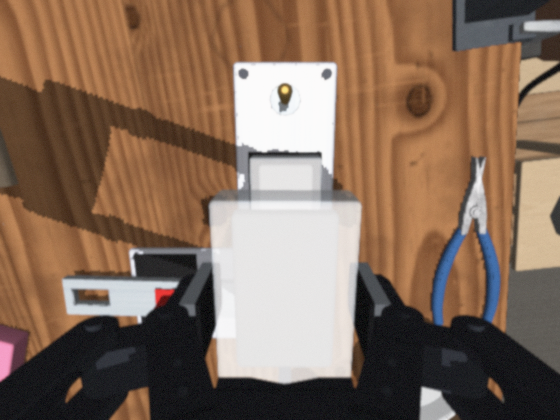

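The first case lies centred on the pad at (285,170), with a clear 2–3 mm margin. The second is in hand, gripped about 2 mm off, which I compensate. Lowering now.

>>> {"name": "servo_tool", "arguments": {"series": "-0.0015 -0.0012 0.025 0 0 0 0.6; -0.0015 -0.0012 0.06 0 0 0 0.6; -0.0015 -0.0012 0.09 0 0 0 0.6; -0.0015 -0.0012 0.105 0 0 0 0.6; -0.0015 -0.0012 0.115 0 0 0 0.6"}}

```text
clock: 12.25
position: [0.5221, -0.1912, 0.0433]
ee_rot: [-0.001, 0.748, 0.664, -0.0]
contact_force: [0.1, 0.3, 0.2]
width: 0.0539
gripper_force: 53.1
```

>>> {"name": "servo_tool", "arguments": {"series": "0 0 0.004 0 0 0 0.6; 0 0 0.007 0 0 0 0.6; 0 0 0.008 0 0 0 0.6; 0 0 0.008 0 0 0 0.6; 0 0 0.008 0 0 0 0.6"}}

```text
clock: 12.75
position: [0.5235, -0.1925, 0.0371]
ee_rot: [0.001, 0.748, 0.664, 0.0]
contact_force: [0.3, 0.2, -1.6]
width: 0.0537
gripper_force: 53.1
```

>>> {"name": "servo_tool", "arguments": {"series": "0 0 0 0 0 0 0.4; 0 0 0 0 0 0 0.3; 0 0 0 0 0 0 0.1; 0 0 0 0 0 0 0; 0 0 0 0 0 0 0"}}

```text
clock: 13.25
position: [0.5231, -0.1923, 0.0365]
ee_rot: [0.0, 0.748, 0.664, 0.0]
contact_force: [-0.1, -0.2, -0.1]
width: 0.0855
gripper_force: 0.0
```

>>> {"name": "servo_tool", "arguments": {"series": "0 0 -0.02 0 0 0 0; 0 0 -0.05 0 0 0 0; 0 0 -0.09 0 0 0 0; 0 0 -0.13 0 0 0 0; 0 0 -0.14 0 0 0 0"}}

```text
clock: 13.75
position: [0.5256, -0.1935, 0.1813]
ee_rot: [0.004, 0.748, 0.664, 0.002]
contact_force: [0.9, -0.9, 1.1]
width: 0.0852
gripper_force: 0.0
```

```bash
python3 - <<'E'
from h import *
plan(551.5,69.5,150,-6)
im=eyes.get_image("wrist"); cv2.imwrite("pics/w7.png",im[:,:,::-1])
im=eyes.get_image("top"); cv2.imwrite("pics/t7.png",im[:,:,::-1])
show("top",im,white,.011,300,9000,(120,230,70,240))
E
```

```text
tool shift 0.2643 -0.0059 0.0304  az -0.9 | yaw -6.9 tilt 0.5 q6 -0.36
white uv [163.2 178.9] xy [443.7 136.8] ang 86.1 size [83.3 53.3] area 679.5
white uv [189.3 134.9] xy [550.9  70.9] ang 83.7 size [82.5 53. ] area 653.0
white uv [143.8  87.3] xy [673.  181.9] ang -85.1 size [86.7 57. ] area 687.0
```

>>> {"name": "servo_tool", "arguments": {"series": "0.04 -0.001 0 0 0 0 0; 0.085 -0.002 0.005 0 0 0 0; 0.13 -0.003 0.01 0 0 0 0; 0.175 -0.004 0.015 0 0 -0.7 0; 0.22 -0.005 0.02 0 0 -0.7 0"}}

```text
clock: 14.35
position: [0.5428, 0.0284, 0.154]
ee_rot: [-0.001, 0.744, 0.668, -0.001]
contact_force: [0.8, -0.4, -0.6]
width: 0.0854
gripper_force: 0.0
```

>>> {"name": "servo_tool", "arguments": {"series": "0.03 -0.001 0.01 0 0 0 0; 0.0445 -0.001 0.01 0 0 0 0; 0.0445 -0.001 0.01 0 0 0 0; 0.0445 -0.001 0.01 0 0 0 0"}}

```text
clock: 14.75
position: [0.548, 0.0701, 0.146]
ee_rot: [0.0, 0.744, 0.668, -0.001]
contact_force: [0.2, -0.0, 0.8]
width: 0.0852
gripper_force: 0.0
```

```bash
python3 - <<'E'
from h import *
im=eyes.get_image("wrist"); cv2.imwrite("pics/w8.png",im[:,:,::-1])
show("wrist",im,white,.011,1500,200000)
plan(552,69.5,2,-6.2)
E
```

```text
white uv [286.8 207.3] xy [549.5  66.5] ang 83.7 size [87.6 56.9] area 7391.5
white uv [131.9 137.3] xy [438.9 133.7] ang 85.8 size [88.1 57.2] area 8686.5
white uv [447.6  50.6] xy [675.5 168.4] ang -84.6 size [76.8 60.2] area 8625.0
tool shift 0.0004 0.0038 0.1443  az -0.0 | yaw -6.2 tilt 0.1 q6 0.11
```

>>> {"name": "servo_tool", "arguments": {"series": "-0.0012 0.003 0.03 0 0 0 0; -0.0012 0.003 0.065 0 0 0 0; -0.0012 0.003 0.1 0 0 0 0; -0.0012 0.003 0.12 0 0 0 0; -0.0012 0.003 0.134 0 0 0 0"}}

```text
clock: 15.3
position: [0.5503, 0.0675, 0.0109]
ee_rot: [-0.0, 0.745, 0.667, -0.001]
contact_force: [-0.2, -0.9, -0.2]
width: 0.0853
gripper_force: 0.0
```

>>> {"name": "servo_tool", "arguments": {"series": "0 0 0.006 0 0 0 0; 0 0 0.0105 0 0 0 0; 0 0 0.0105 0 0 0 0; 0 0 0.0105 0 0 0 0.2; 0 0 0.0105 0 0 0 0.3"}}

```text
clock: 15.8
position: [0.5517, 0.0694, 0.0028]
ee_rot: [0.001, 0.744, 0.668, 0.001]
contact_force: [0.8, 0.3, 0.6]
width: 0.0601
gripper_force: 0.0
```

>>> {"name": "servo_tool", "arguments": {"series": "0 0 0 0 0 0 0.6; 0 0 0 0 0 0 0.6; 0 0 0 0 0 0 0.6; 0 0 0 0 0 0 0.6; 0 0 0 0 0 0 0.6"}}

```text
clock: 16.3
position: [0.5518, 0.0696, 0.003]
ee_rot: [0.001, 0.744, 0.668, 0.001]
contact_force: [-0.8, -0.9, 5.8]
width: 0.0539
gripper_force: 54.2
```

>>> {"name": "servo_tool", "arguments": {"series": "0 0 -0.015 0 0 0 0.6; 0 0 -0.04 0 0 0 0.6; 0 0 -0.08 0 0 0 0.6; 0 0 -0.12 0 0 0 0.6; 0 0 -0.155 0 0 0 0.6"}}

```text
clock: 16.8
position: [0.551, 0.0697, 0.1588]
ee_rot: [0.0, 0.744, 0.668, 0.0]
contact_force: [0.5, -0.6, -0.5]
width: 0.0539
gripper_force: 53.4
```

>>> {"name": "servo_tool", "arguments": {"series": "0 0 0 0 0 0 0.6; 0 0 0 0 0 0 0.6"}}

```text
clock: 17.0
position: [0.551, 0.0697, 0.1575]
ee_rot: [0.001, 0.744, 0.668, 0.001]
contact_force: [0.0, -0.2, -0.7]
width: 0.0539
gripper_force: 53.5
```

```bash
python3 - <<'E'
from h import *
s=manip.get_state();print(s['width'],s['position'])
plan(521.4,-192.2,160,-6.9)
E
```

```text
0.053939205290168435 [0.55104431 0.06966942 0.15747149]
tool shift -0.2635 -0.0014 -0.0025  az 0.8 | yaw -6.1 tilt 0.1 q6 0.11
```

>>> {"name": "servo_tool", "arguments": {"series": "-0.03 0 -0.003 0 0 0 0.6; -0.07 0 -0.003 0 0 0 0.6; -0.115 0 -0.003 0 0 0.7 0.6; -0.16 -0.001 -0.003 0 0 0.7 0.6; -0.205 -0.001 -0.003 0 0 0.7 0.6"}}

```text
clock: 17.5
position: [0.5261, -0.135, 0.1576]
ee_rot: [-0.002, 0.748, 0.664, -0.001]
contact_force: [1.1, 0.1, -1.2]
width: 0.0536
gripper_force: 53.4
```

>>> {"name": "servo_tool", "arguments": {"series": "-0.03 0 0 0 0 0 0.6; -0.05 0 0 0 0 0 0.6; -0.058 0 0 0 0 0 0.6; -0.058 0 0 0 0 0 0.6; -0.058 0 0 0 0 0 0.6"}}

```text
clock: 18.0
position: [0.5206, -0.1905, 0.159]
ee_rot: [-0.001, 0.748, 0.664, -0.0]
contact_force: [0.1, 0.8, -1.5]
width: 0.0541
gripper_force: 53.4
```

>>> {"name": "servo_tool", "arguments": {"series": "0 0 0 0 0 0 0.6; 0 0 0 0 0 0 0.6"}}

```text
clock: 18.2
position: [0.5212, -0.1905, 0.1599]
ee_rot: [-0.0, 0.748, 0.664, 0.0]
contact_force: [0.5, 0.1, -0.9]
width: 0.054
gripper_force: 53.4
```

```bash
python3 - <<'E'
from h import *
s=manip.get_state();print(s['width'],s['position'])
plan(521.4,-192.2,58,-6.9)
im=eyes.get_image("wrist"); cv2.imwrite("pics/w9.png",im[:,:,::-1])
a=[cv2.imread(f"pics/w{k}.png")[130:400,180:390] for k in (2,6,9)]
cv2.imwrite("pics/w9c.png",np.hstack(a))
E
```

```text
0.05398050389026745 [ 0.52118923 -0.19054085  0.15990704]
tool shift -0.0017 0.0004 0.1019  az 0.1 | yaw -6.8 tilt 0.0 q6 -0.36
```

View pics/w9c.png

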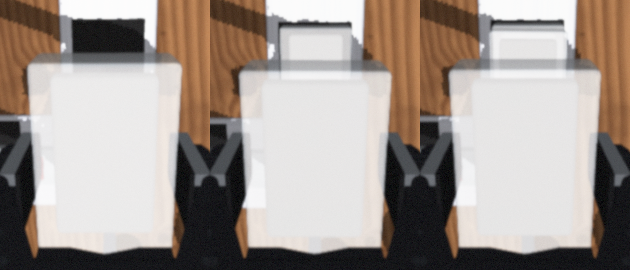

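Comparing the three held views, cases 2 and 3 sit about 3 mm nearer (edge row 62 versus 54), so I keep the present TCP y and lower.

>>> {"name": "servo_tool", "arguments": {"series": "0 0 0.025 0 0 0 0.6; 0 0 0.05 0 0 0 0.6; 0 0 0.07 0 0 0 0.6; 0 0 0.085 0 0 0 0.6; 0 0 0.094 0 0 0 0.6"}}

```text
clock: 18.75
position: [0.5206, -0.1909, 0.0648]
ee_rot: [-0.001, 0.748, 0.664, -0.0]
contact_force: [-0.4, 0.5, -0.9]
width: 0.0539
gripper_force: 53.4
```

>>> {"name": "servo_tool", "arguments": {"series": "0 0 0.004 0 0 0 0.6; 0 0 0.007 0 0 0 0.6; 0 0 0.008 0 0 0 0.6; 0 0 0.008 0 0 0 0.6; 0 0 0.008 0 0 0 0.6"}}

```text
clock: 19.25
position: [0.5215, -0.1919, 0.0585]
ee_rot: [0.001, 0.748, 0.664, 0.0]
contact_force: [-0.1, -0.1, -0.2]
width: 0.0541
gripper_force: 53.4
```

>>> {"name": "servo_tool", "arguments": {"series": "0 0 0 0 0 0 0.4; 0 0 0 0 0 0 0.3; 0 0 0 0 0 0 0.1; 0 0 0 0 0 0 0; 0 0 0 0 0 0 0"}}

```text
clock: 19.75
position: [0.5212, -0.1918, 0.0581]
ee_rot: [0.0, 0.748, 0.664, 0.0]
contact_force: [-0.0, -0.2, -0.8]
width: 0.0858
gripper_force: 0.0
```

>>> {"name": "servo_tool", "arguments": {"series": "0 0 -0.02 0 0 0 0; 0 0 -0.05 0 0 0 0; 0 0 -0.09 0 0 0 0; 0 0 -0.12 0 0 0 0; 0 0 -0.12 0 0 0 0"}}

```text
clock: 20.25
position: [0.5239, -0.1931, 0.1828]
ee_rot: [0.005, 0.748, 0.664, 0.002]
contact_force: [0.5, -0.4, 0.1]
width: 0.0852
gripper_force: 0.0
```

```bash
python3 - <<'E'
from h import *
plan(443,134.5,150,-4.1)
im=eyes.get_image("wrist"); cv2.imwrite("pics/w10.png",im[:,:,::-1])
im=eyes.get_image("top"); cv2.imwrite("pics/t10.png",im[:,:,::-1])
show("top",im,white,.011,300,9000,(120,230,70,240))
show("top",im,red,.039,30,3000,(300,350,150,220))
E
```

```text
tool shift 0.3157 -0.1198 0.0305  az -2.8 | yaw -6.9 tilt 0.6 q6 -0.36
white uv [156.7 157.3] xy [497.4 152. ] ang 88.5 size [81.6 52. ] area 658.0
white uv [143.7  87.2] xy [673.2 182.1] ang -84.3 size [87.  56.5] area 696.5
red uv [327.3 181.2] xy [ 425.  -262.2] ang -8.1 size [48.  14.3] area 97.0
```

The last case was knocked to (157,157) in the top view, world (497,152). I retarget to that.

>>> {"name": "servo_tool", "arguments": {"series": "0.04 -0.004 0 0 0 0 0; 0.085 -0.008 0.005 0 0 -1 0; 0.13 -0.014 0.01 0 0 -2 0; 0.175 -0.024 0.015 0 0 -3 0; 0.22 -0.033 0.02 0 0 -5 0"}}

```text
clock: 20.85
position: [0.5129, 0.0324, 0.1559]
ee_rot: [-0.001, 0.718, 0.696, -0.001]
contact_force: [1.1, 0.6, 0.2]
width: 0.0854
gripper_force: 0.0
```

>>> {"name": "servo_tool", "arguments": {"series": "0.04 -0.01 0.003 0 0 0 0; 0.075 -0.018 0.006 0 0 0 0; 0.105 -0.025 0.01 0 0 0 0; 0.105 -0.025 0.01 0 0 0 0; 0.105 -0.025 0.01 0 0 0 0"}}

```text
clock: 21.35
position: [0.4919, 0.1366, 0.1465]
ee_rot: [-0.001, 0.718, 0.696, -0.001]
contact_force: [0.7, -0.9, -0.7]
width: 0.0856
gripper_force: 0.0
```

```bash
python3 - <<'E'
from h import *
im=eyes.get_image("wrist"); cv2.imwrite("pics/w11.png",im[:,:,::-1])
show("wrist",im,white,.011,1500,200000)
im=eyes.get_image("top")
show("top",im,white,.011,300,9000,(120,230,70,240))
plan(496.5,149.5,2,-1.5)
E
```

```text
white uv [290.4 189.5] xy [497.  147.1] ang 87.7 size [88.6 57.4] area 7732.0
white uv [523.7 146.9] xy [675.9 174.4] ang -83.3 size [93.2 55.1] area 8298.5
white uv [160.5 157.4] xy [497.  142.8] ang 88.5 size [66.5 52. ] area 529.0
white uv [144.9  86.7] xy [674.4 179.2] ang -84.3 size [86.6 57.5] area 670.0
tool shift 0.0142 0.0034 0.1452  az -0.4 | yaw -1.9 tilt 0.1 q6 0.17
```

>>> {"name": "servo_tool", "arguments": {"series": "0.0122 0.0038 0.03 0 0 -0.4 0; 0.0122 0.0038 0.065 0 0 -0.4 0; 0.0122 0.0038 0.1 0 0 -0.4 0; 0.0122 0.0038 0.12 0 0 -0.4 0; 0.0122 0.0038 0.134 0 0 -0.4 0"}}

```text
clock: 21.95
position: [0.4965, 0.1468, 0.012]
ee_rot: [-0.001, 0.717, 0.697, -0.001]
contact_force: [-0.5, 0.6, 0.4]
width: 0.0859
gripper_force: 0.0
```

>>> {"name": "servo_tool", "arguments": {"series": "0 0 0.006 0 0 0 0; 0 0 0.0108 0 0 0 0; 0 0 0.0108 0 0 0 0; 0 0 0.0108 0 0 0 0.2; 0 0 0.0108 0 0 0 0.3"}}

```text
clock: 22.45
position: [0.4979, 0.1485, 0.0039]
ee_rot: [0.001, 0.716, 0.698, 0.001]
contact_force: [-0.4, 0.6, 0.4]
width: 0.0599
gripper_force: 0.0
```

>>> {"name": "servo_tool", "arguments": {"series": "0 0 0 0 0 0 0.6; 0 0 0 0 0 0 0.6; 0 0 0 0 0 0 0.6; 0 0 0 0 0 0 0.6; 0 0 0 0 0 0 0.6"}}

```text
clock: 22.95
position: [0.4979, 0.1486, 0.0042]
ee_rot: [0.001, 0.716, 0.698, 0.001]
contact_force: [-0.9, -0.0, 5.4]
width: 0.0537
gripper_force: 53.3
```

>>> {"name": "servo_tool", "arguments": {"series": "0 0 -0.015 0 0 0 0.6; 0 0 -0.04 0 0 0 0.6; 0 0 -0.08 0 0 0 0.6; 0 0 -0.12 0 0 0 0.6; 0 0 -0.155 0 0 0 0.6"}}

```text
clock: 23.45
position: [0.4972, 0.1486, 0.1601]
ee_rot: [0.0, 0.716, 0.698, 0.0]
contact_force: [1.7, -0.2, -0.9]
width: 0.054
gripper_force: 52.9
```

>>> {"name": "servo_tool", "arguments": {"series": "0 0 0 0 0 0 0.6; 0 0 0 0 0 0 0.6"}}

```text
clock: 23.65
position: [0.4973, 0.1486, 0.1588]
ee_rot: [0.001, 0.716, 0.698, 0.001]
contact_force: [0.4, 0.5, -1.7]
width: 0.0539
gripper_force: 53.0
```

```bash
python3 - <<'E'
from h import *
s=manip.get_state();print(s['width'],s['position'])
plan(521.4,-192.2,162,-6.9)
E
```

```text
0.053853647091162346 [0.49727616 0.14856679 0.15876751]
tool shift -0.3400 0.0327 -0.0032  az 5.5 | yaw -1.4 tilt 0.1 q6 0.18
```

>>> {"name": "servo_tool", "arguments": {"series": "-0.03 0.003 -0.003 0 0 1 0.6; -0.07 0.007 -0.003 0 0 2 0.6; -0.11 0.011 -0.003 0 0 3 0.6; -0.15 0.015 -0.003 0 0 4.5 0.6; -0.19 0.0185 -0.003 0 0 5.5 0.6"}}

```text
clock: 24.15
position: [0.5094, -0.0431, 0.159]
ee_rot: [-0.002, 0.749, 0.663, -0.001]
contact_force: [1.7, 0.7, -0.8]
width: 0.0539
gripper_force: 52.9
```

>>> {"name": "servo_tool", "arguments": {"series": "-0.04 0 0 0 0 0 0.6; -0.08 0 0 0 0 0 0.6; -0.12 0 0 0 0 0 0.6; -0.14 0 0 0 0 0 0.6; -0.15 0 0 0 0 0 0.6"}}

```text
clock: 24.65
position: [0.4912, -0.1922, 0.159]
ee_rot: [-0.002, 0.75, 0.662, -0.001]
contact_force: [1.2, 0.1, -0.7]
width: 0.0537
gripper_force: 52.9
```

>>> {"name": "servo_tool", "arguments": {"series": "0 0 0 0 0 0 0.6; 0 0 0 0 0 0 0.6; 0 0 0 0 0 0 0.6"}}

```text
clock: 24.95
position: [0.4926, -0.1894, 0.1608]
ee_rot: [-0.001, 0.748, 0.663, 0.0]
contact_force: [-0.3, 0.7, -1.2]
width: 0.0539
gripper_force: 52.9
```

```bash
python3 - <<'E'
from h import *
s=manip.get_state();print(s['width'],s['position'])
plan(521.4,-191.5,81.5,-6.9)
im=eyes.get_image("wrist"); cv2.imwrite("pics/w12.png",im[:,:,::-1])
a=[cv2.imread(f"pics/w{k}.png")[60:400,150:420] for k in (9,12)]
cv2.imwrite("pics/w12c.png",np.hstack(a))
E
```

```text
0.05390926116642737 [ 0.49256009 -0.18938387  0.16077154]
tool shift 0.0013 0.0290 0.0792  az 0.0 | yaw -6.9 tilt 0.1 q6 -0.38
```

View pics/w12c.png

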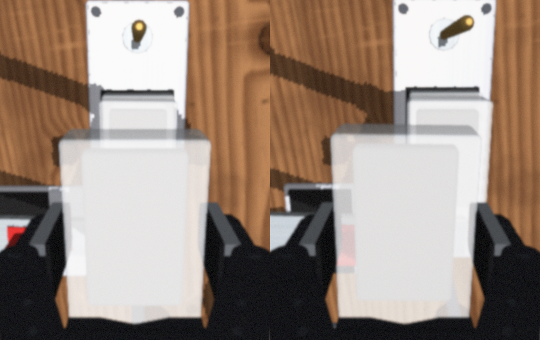

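The fourth case is held 29 mm short along the tool's y axis, because I gave the shift in pre-turn axes. I correct that, then lower.

>>> {"name": "servo_tool", "arguments": {"series": "0.001 0.015 0 0 0 0 0.6; 0.001 0.029 0 0 0 0 0.6; 0.001 0.029 0 0 0 0 0.6; 0.001 0.029 0.02 0 0 0 0.6; 0.001 0.029 0.045 0 0 0 0.6"}}

```text
clock: 25.5
position: [0.5232, -0.1938, 0.1167]
ee_rot: [0.002, 0.748, 0.663, 0.001]
contact_force: [0.3, 0.7, -1.3]
width: 0.0537
gripper_force: 53.0
```

>>> {"name": "servo_tool", "arguments": {"series": "0 0 0.01 0 0 0 0.6; 0 0 0.02 0 0 0 0.6; 0 0 0.025 0 0 0 0.6; 0 0 0.025 0 0 0 0.6; 0 0 0.025 0 0 0 0.6"}}

```text
clock: 26.0
position: [0.5221, -0.1937, 0.0918]
ee_rot: [0.001, 0.749, 0.663, 0.0]
contact_force: [-0.5, -0.6, -0.3]
width: 0.0538
gripper_force: 52.9
```

```bash
python3 - <<'E'
from h import *
s=manip.get_state();print(s['width'],s['position'])
plan(522,-192,81,-6.9)
E
```

```text
0.053809864114213846 [ 0.52213322 -0.1936601   0.09177472]
tool shift 0.0016 -0.0003 0.0108  az -0.1 | yaw -7.0 tilt 0.1 q6 -0.36
```

>>> {"name": "servo_tool", "arguments": {"series": "0.0015 0 0.004 0 0 0 0.6; 0.0015 0 0.008 0 0 0 0.6; 0.0015 0 0.0105 0 0 0 0.6; 0.0015 0 0.0105 0 0 0 0.6; 0.0015 0 0.0105 0 0 0 0.6"}}

```text
clock: 26.5
position: [0.5217, -0.1919, 0.0806]
ee_rot: [-0.0, 0.749, 0.663, -0.0]
contact_force: [-1.4, -0.6, -0.4]
width: 0.054
gripper_force: 52.9
```

>>> {"name": "servo_tool", "arguments": {"series": "0 0 0 0 0 0 0.4; 0 0 0 0 0 0 0.3; 0 0 0 0 0 0 0.1; 0 0 0 0 0 0 0; 0 0 0 0 0 0 0"}}

```text
clock: 27.0
position: [0.5219, -0.1919, 0.0808]
ee_rot: [0.0, 0.749, 0.663, 0.0]
contact_force: [0.1, -0.4, -0.4]
width: 0.0852
gripper_force: 0.0
```

>>> {"name": "servo_tool", "arguments": {"series": "0 0 -0.02 0 0 0 0; 0 0 -0.05 0 0 0 0; 0 0 -0.09 0 0 0 0; 0 0 -0.12 0 0 0 0; 0 0 -0.13 0 0 0 0"}}

```text
clock: 27.5
position: [0.5235, -0.1927, 0.2143]
ee_rot: [0.003, 0.749, 0.663, 0.001]
contact_force: [0.5, -1.5, -0.6]
width: 0.0855
gripper_force: 0.0
```

```bash
python3 - <<'E'
from h import *
im=eyes.get_image("wrist"); cv2.imwrite("pics/w13.png",im[:,:,::-1])
im=eyes.get_image("top"); cv2.imwrite("pics/t13.png",im[:,:,::-1])
show("top",im,red,.039,30,3000,(290,370,130,260))
cv2.imwrite("pics/s13.png",cv2.resize(eyes.get_image("scene")[130:280,250:450,::-1],None,fx=3,fy=3))
plan(425,-262.2,200,81)
E
```

```text
red uv [327.3 181.2] xy [ 424.9 -262.2] ang -7.5 size [48.1 14.5] area 98.0
tool shift -0.0816 -0.0873 0.0104  az -88.0 | yaw -7.0 tilt 0.0 q6 -0.36
```

View pics/w13.png

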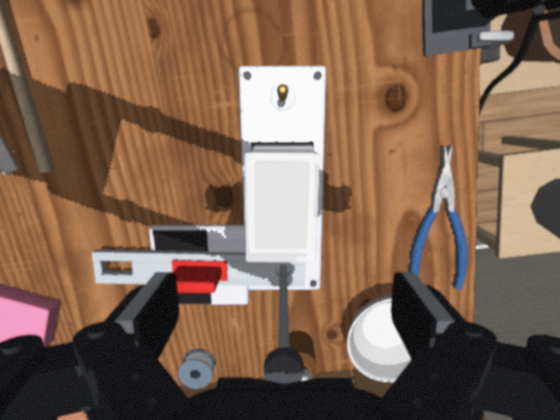

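The four-case column is square on the pad (282,205), clear of the stud at (283,90). The strap is still parked, with its handle at (200,277). Next I go over the handle and turn to pinch across it.

>>> {"name": "servo_tool", "arguments": {"series": "-0.03 -0.03 0 0 0 0 0; -0.055 -0.06 0 0 0 0 0; -0.0816 -0.0873 0 0 0 0 0; -0.0816 -0.0873 0 0 0 -8 0; -0.0816 -0.0873 0 0 0 -16 0"}}

```text
clock: 28.15
position: [0.4231, -0.2622, 0.2083]
ee_rot: [-0.002, 0.648, 0.762, -0.0]
contact_force: [-0.1, 0.4, -0.1]
width: 0.0856
gripper_force: 0.0
```

>>> {"name": "servo_tool", "arguments": {"series": "0 0 0 0 0 -8 0; 0 0 0 0 0 -16 0; 0 0 0 0 0 -24 0; 0 0 0 0 0 -32 0; 0 0 0 0 0 -40 0"}}

```text
clock: 28.65
position: [0.4241, -0.2614, 0.2081]
ee_rot: [-0.002, 0.347, 0.938, 0.001]
contact_force: [0.2, -0.4, -0.1]
width: 0.0852
gripper_force: 0.0
```

>>> {"name": "servo_tool", "arguments": {"series": "0 0 0 0 0 -8 0; 0 0 0 0 0 -16 0; 0 0 0 0 0 -24 0; 0 0 0 0 0 -32 0; 0 0 0 0 0 -32 0"}}

```text
clock: 29.15
position: [0.4242, -0.2614, 0.2084]
ee_rot: [-0.002, 0.078, 0.997, 0.001]
contact_force: [0.0, 0.0, -0.6]
width: 0.0854
gripper_force: 0.0
```

>>> {"name": "servo_tool", "arguments": {"series": "0 0 0 0 0 0 0; 0 0 0 0 0 0 0"}}

```text
clock: 29.35
position: [0.4249, -0.262, 0.2098]
ee_rot: [-0.001, 0.079, 0.997, 0.0]
contact_force: [0.3, -0.1, -1.0]
width: 0.0852
gripper_force: 0.0
```

```bash
python3 - <<'E'
from h import *
im=eyes.get_image("wrist"); cv2.imwrite("pics/w14.png",im[:,:,::-1])
show("wrist",im,red,.039,200,20000)
show("wrist",im,white,.099,2000,200000)
plan(425,-262.5,100,81)
E
```

```text
red uv [280.2 195.1] xy [ 425.  -265.8] ang -8.9 size [54.  17.6] area 987.5
white uv [212.4 367.2] xy [ 547.6 -342.4] ang -82.0 size [73.6 41.9] area 2726.0
white uv [355.  269.2] xy [ 478.3 -215.9] ang 82.6 size [178.1 122.9] area 16866.0
white uv [281.4 111.8] xy [ 355.1 -252.9] ang 14.1 size [61.5 39.4] area 3013.5
tool shift -0.0002 -0.0005 0.1101  az -0.0 | yaw 81.0 tilt 0.1 q6 -2.10
```

View pics/w14.png

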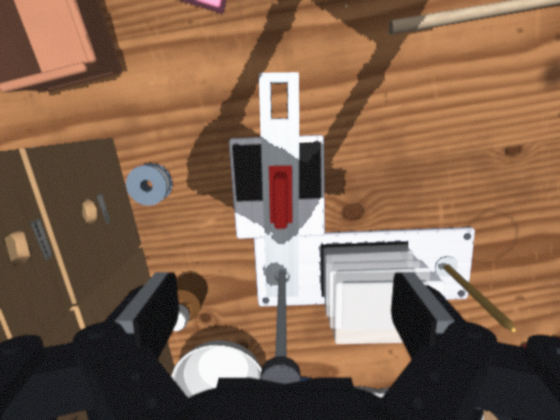

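The handle is at (280,195), aligned vertically in the image. The column and bolt are clear of the finger paths, so I descend and pinch.

>>> {"name": "servo_tool", "arguments": {"series": "0 -0.0018 0.04 0 0 0 0; 0 -0.0018 0.08 0 0 0 0; 0 -0.0018 0.12 0 0 0 0; 0 -0.0018 0.15 0 0 0 0; 0 -0.0018 0.17 0 0 0 0.1"}}

```text
clock: 29.9
position: [0.4238, -0.2631, 0.0384]
ee_rot: [-0.001, 0.079, 0.997, 0.001]
contact_force: [-0.1, -0.9, 0.4]
width: 0.0772
gripper_force: 0.0
```

>>> {"name": "servo_tool", "arguments": {"series": "0 0 0.007 0 0 0 0.3; 0 0 0.014 0 0 0 0.5; 0 0 0.014 0 0 0 0.6; 0 0 0.014 0 0 0 0.7; 0 0 0.014 0 0 0 0.7"}}

```text
clock: 30.4
position: [0.4257, -0.2646, 0.0277]
ee_rot: [0.001, 0.078, 0.997, -0.001]
contact_force: [-0.2, 0.5, 0.4]
width: 0.0256
gripper_force: 0.0
```

>>> {"name": "servo_tool", "arguments": {"series": "0 0 0 0 0 0 0.8; 0 0 0 0 0 0 0.85; 0 0 0 0 0 0 0.95; 0 0 0 0 0 0 1; 0 0 0 0 0 0 1", "squeeze": 80}}

```text
clock: 30.9
position: [0.4254, -0.2648, 0.0275]
ee_rot: [0.001, 0.078, 0.997, -0.001]
contact_force: [-1.1, -0.8, 6.3]
width: 0.0107
gripper_force: 78.4
```

>>> {"name": "servo_tool", "arguments": {"series": "0 0 0 0 0 0 1; 0 0 0 0 0 0 1; 0 0 0 0 0 0 1"}}

```text
clock: 31.2
position: [0.4254, -0.2648, 0.0274]
ee_rot: [0.001, 0.078, 0.997, -0.001]
contact_force: [-1.6, -1.4, 5.7]
width: 0.0108
gripper_force: 78.5
```

```bash
python3 - <<'E'
from h import *
s=manip.get_state();print(s['width'],s['position'],s['contact_force'],s['gripper_force'])
plan(425,-262.5,155,81)
E
```

```text
0.010808398078477988 [ 0.42541619 -0.26475343  0.02744193] [-1.55191628 -1.37960931  5.7362092 ] 78.45443487167358
tool shift 0.0006 0.0020 -0.1276  az 0.1 | yaw 81.1 tilt 0.1 q6 -2.11
```

>>> {"name": "servo_tool", "arguments": {"series": "0 0 -0.01 0 0 0 1; 0 0 -0.03 0 0 0 1; 0 0 -0.055 0 0 0 1; 0 0 -0.08 0 0 0 1; 0 0 -0.1 0 0 0 1"}}

```text
clock: 31.7
position: [0.4247, -0.2636, 0.1279]
ee_rot: [-0.0, 0.078, 0.997, 0.0]
contact_force: [0.7, -0.4, -2.8]
width: 0.0109
gripper_force: 78.1
```

>>> {"name": "servo_tool", "arguments": {"series": "0 0 -0.015 0 0 0 1; 0 0 -0.024 0 0 0 1; 0 0 -0.026 0 0 0 1; 0 0 -0.026 0 0 0 1"}}

```text
clock: 32.1
position: [0.4246, -0.2637, 0.1523]
ee_rot: [-0.0, 0.078, 0.997, 0.0]
contact_force: [-0.5, 0.4, -2.7]
width: 0.0109
gripper_force: 78.1
```

```bash
python3 - <<'E'
from h import *
s=manip.get_state();print(s['width'],s['position'],s['contact_force'],s['moment'],s['gripper_force'])
im=eyes.get_image("scene")
show("scene",im,red,.165,30,3000,(250,420,100,280))
cv2.imwrite("pics/s15.png",cv2.resize(im[110:270,280:440,::-1],(600,600),interpolation=cv2.INTER_CUBIC))
E
```

```text
0.010923916346590018 [ 0.4246214  -0.26369386  0.15234911] [-0.54955411  0.41669536 -2.69774784] [ 0.06759148 -0.00645337 -0.02181608] 78.08825612068176
```

View pics/s15.png

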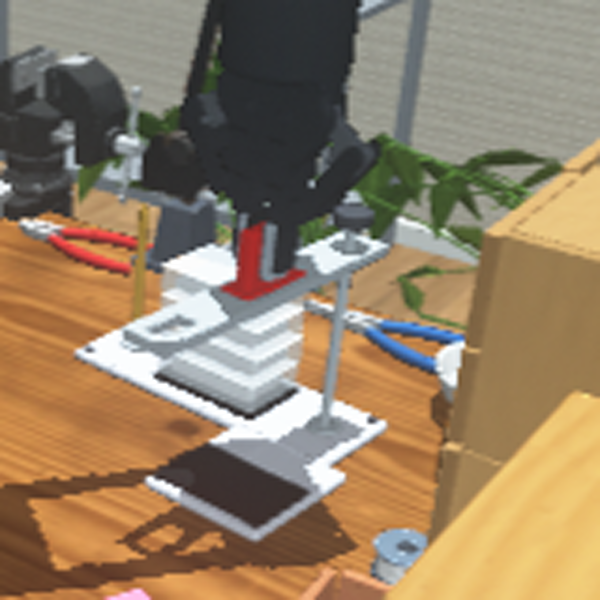

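The strap hangs level high on the bolt, just under the head at (355,215), with the column intact behind it. Now I swing it about the bolt.

>>> {"name": "servo_tool", "arguments": {"series": "-0.0008 0.012 0 0 0 8 1; -0.0033 0.0237 0 0 0 16 1; -0.0074 0.035 0 0 0 24 1; -0.0131 0.0456 0 0 0 32 1; -0.0201 0.0553 0 0 0 40 1"}}

```text
clock: 32.65
position: [0.4528, -0.2115, 0.1514]
ee_rot: [-0.001, 0.417, 0.909, 0.0]
contact_force: [0.1, -0.2, -3.0]
width: 0.0111
gripper_force: 78.2
```

>>> {"name": "servo_tool", "arguments": {"series": "0 0 0 0 0 0 1; 0 0 0 0 0 0 1"}}

```text
clock: 32.85
position: [0.4529, -0.2124, 0.1518]
ee_rot: [-0.001, 0.413, 0.911, -0.0]
contact_force: [0.1, 0.0, -2.6]
width: 0.011
gripper_force: 78.2
```

```bash
python3 - <<'E'
from h import *
s=manip.get_state();print(s['width'],s['position'],s['contact_force'],s['moment'],s['gripper_force'])
a=np.radians(83.1+48); plan(510.8+86*np.cos(a),-276.5+86*np.sin(a),153,41.1)
E
```

```text
0.011005889338913116 [ 0.45285178 -0.21238205  0.15179829] [ 0.12251267  0.01795398 -2.59079775] [-0.03123979  0.00020803  0.00506624] 78.20864796638489
tool shift -0.0004 0.0015 -0.0012  az 0.2 | yaw 41.3 tilt 0.1 q6 -1.30
```

>>> {"name": "servo_tool", "arguments": {"series": "-0.001 0.013 -0.001 0 0 8 1; -0.0035 0.0247 -0.001 0 0 16 1; -0.0076 0.036 -0.001 0 0 24 1; -0.0133 0.0466 -0.001 0 0 32 1; -0.0203 0.0563 -0.001 0 0 40 1"}}

```text
clock: 33.35
position: [0.5089, -0.1912, 0.1532]
ee_rot: [-0.0, 0.702, 0.712, -0.0]
contact_force: [-0.0, -0.1, -2.7]
width: 0.0107
gripper_force: 78.4
```

>>> {"name": "servo_tool", "arguments": {"series": "-0.0008 0.012 0 0 0 8.2 1; -0.0008 0.012 0 0 0 8.2 1; -0.0008 0.012 0 0 0 8.2 1; -0.0008 0.012 0 0 0 8.2 1; -0.0008 0.012 0 0 0 8.2 1"}}

```text
clock: 33.85
position: [0.5204, -0.1916, 0.1536]
ee_rot: [-0.0, 0.749, 0.662, -0.0]
contact_force: [-0.6, 0.0, -2.1]
width: 0.0111
gripper_force: 78.3
```

```bash
python3 - <<'E'
from h import *
s=manip.get_state();print(s['width'],s['position'],s['contact_force'],s['moment'],s['gripper_force'])
plan(521.2,-191.1,153,-6.9)
im=eyes.get_image("wrist"); cv2.imwrite("pics/w16.png",im[:,:,::-1])
E
```

```text
0.011107210127201533 [ 0.52041663 -0.19157715  0.15359228] [-0.55068586  0.00507794 -2.09174325] [-0.04864703 -0.0576873   0.0017968 ] 78.3337140083313
tool shift 0.0006 0.0007 0.0006  az -0.2 | yaw -7.1 tilt 0.0 q6 -0.35
```

View pics/w16.png

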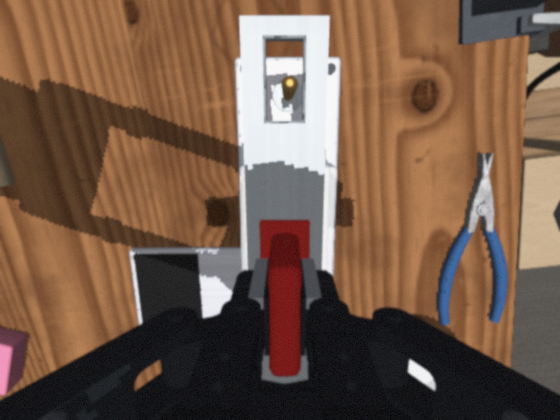

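The stud tip at (290,86) is inside the slot (columns 264–306, rows 37–123), about 2 mm right of centre. I nudge +1.5 mm along tool y and lower gently.

>>> {"name": "servo_tool", "arguments": {"series": "0 0.0015 0 0 0 0 1; 0 0.0015 0.004 0 0 0 1; 0 0.0015 0.009 0 0 0 1; 0 0.0015 0.014 0 0 0 1; 0 0.0015 0.018 0 0 0 1"}}

```text
clock: 34.4
position: [0.5224, -0.1915, 0.1349]
ee_rot: [-0.0, 0.75, 0.662, -0.0]
contact_force: [-0.7, 0.8, -2.8]
width: 0.0109
gripper_force: 78.3
```

>>> {"name": "servo_tool", "arguments": {"series": "0 0 0.004 0 0 0 1; 0 0 0.008 0 0 0 1; 0 0 0.012 0 0 0 1; 0 0 0.015 0 0 0 1; 0 0 0.015 0 0 0 1"}}

```text
clock: 34.9
position: [0.5224, -0.1915, 0.1201]
ee_rot: [-0.0, 0.75, 0.662, -0.0]
contact_force: [-0.0, -0.0, -2.1]
width: 0.0108
gripper_force: 78.3
```

>>> {"name": "servo_tool", "arguments": {"series": "0 0 0.002 0 0 0 1; 0 0 0.004 0 0 0 1; 0 0 0.005 0 0 0 1; 0 0 0.005 0 0 0 1"}}

```text
clock: 35.3
position: [0.5226, -0.1916, 0.1155]
ee_rot: [-0.0, 0.75, 0.662, -0.0]
contact_force: [-0.4, -0.3, -1.7]
width: 0.0111
gripper_force: 78.3
```

```bash
python3 - <<'E'
from h import *
s=manip.get_state();print(s['width'],s['position'],s['contact_force'],s['moment'])
plan(521.2,-191.1,114.6,-6.9)
im=eyes.get_image("wrist"); cv2.imwrite("pics/w17.png",im[:,:,::-1])
h=hsv(im)
m=(h[...,0]>10)&(h[...,0]<32)&(h[...,1]>120)&(h[...,2]>90)
for r in (40,55,70,85,95,105): print(r,im[r,255:320:3].sum(1)//3)
E
```

```text
0.011122274532127264 [ 0.52264573 -0.19164164  0.11552668] [-0.4086834  -0.28793609 -1.68835098] [ 0.0284353  -0.01450328  0.03469058]
tool shift 0.0004 -0.0015 0.0009  az -0.3 | yaw -7.2 tilt 0.0 q6 -0.35
40 [241 242 235 154  71  73  73  71  70  68  70  70  67  69  69  66 107 209
 242 242 242 239]
55 [240 241 238 166 243 247 247 247 247 247 247 247 246 247 247 247 173 213
 241 242 242 240]
70 [241 241 239 123 127 133 134  91  87 154 179 111  81 120 134 131 127 220
 242 244 242 240]
85 [242 241 240 171 135 237 244 182  52  55  60  57  66 119 116 119 132 228
 242 243 241 240]
95 [240 241 240 180 107 212 244 238 129  51  51  89 235 198 116 115 140 229
 242 243 242 240]
105 [241 241 240 161 130 136 227 240 128 116 157 241 237 120 113 129 127 231
 242 243 241 240]
```

>>> {"name": "servo_tool", "arguments": {"series": "0 0 0.0005 0 0 0 1; 0 0 0.001 0 0 0 1; 0 0 0.001 0 0 0 1"}}

```text
clock: 35.65
position: [0.5227, -0.1917, 0.1146]
ee_rot: [-0.0, 0.75, 0.662, -0.0]
contact_force: [-0.2, 0.6, -1.8]
width: 0.011
gripper_force: 78.3
```

>>> {"name": "servo_tool", "arguments": {"series": "0 0 0.0005 0 0 0 1; 0 0 0.0008 0 0 0 1; 0 0 0.0008 0 0 0 1"}}

```text
clock: 35.95
position: [0.5228, -0.1917, 0.1144]
ee_rot: [0.0, 0.75, 0.662, 0.0]
contact_force: [-2.2, 1.1, 4.2]
width: 0.0109
gripper_force: 79.2
```

Contact is made and the strap rests on the top case. I release and retreat straight up.

>>> {"name": "servo_tool", "arguments": {"series": "0 0 0 0 0 0 0.8; 0 0 0 0 0 0 0.6; 0 0 0 0 0 0 0.5; 0 0 0 0 0 0 0.4; 0 0 0 0 0 0 0.4"}}

```text
clock: 36.45
position: [0.5228, -0.1917, 0.1138]
ee_rot: [0.0, 0.75, 0.662, -0.0]
contact_force: [0.6, 0.3, 0.2]
width: 0.0512
gripper_force: 0.0
```

>>> {"name": "servo_tool", "arguments": {"series": "0 0 -0.01 0 0 0 0.4; 0 0 -0.03 0 0 0 0.4; 0 0 -0.06 0 0 0 0.4; 0 0 -0.1 0 0 0 0.4; 0 0 -0.14 0 0 0 0.4"}}

```text
clock: 36.95
position: [0.5224, -0.1916, 0.2558]
ee_rot: [0.0, 0.75, 0.662, -0.0]
contact_force: [1.1, 0.1, 0.2]
width: 0.0514
gripper_force: 0.0
```

>>> {"name": "servo_tool", "arguments": {"series": "0 0 0 0 0 0 0.4; 0 0 0 0 0 0 0.4; 0 0 0 0 0 0 0.4; 0 0 0 0 0 0 0.4; 0 0 0 0 0 0 0.4"}}

```text
clock: 37.45
position: [0.5221, -0.1914, 0.2525]
ee_rot: [-0.001, 0.75, 0.662, -0.001]
contact_force: [0.4, 0.3, -0.0]
width: 0.0513
gripper_force: 0.0
```

```bash
python3 - <<'E'
from h import *
s=manip.get_state();print(s['width'],s['position'],s['contact_force'])
im=eyes.get_image("wrist"); cv2.imwrite("pics/w18.png",im[:,:,::-1]); i=eyes.camera_info("wrist")
show("wrist",im,red,.126,200,20000)
show("wrist",im,white,.106,2000,200000)
print("bay over strap",proj(i,[.5214,-.1922,.126]),"stud top",proj(i,[.5316,-.1078,.123]))
sc=eyes.get_image("scene"); show("scene",sc,red,.126,30,3000); print(proj(eyes.camera_info("scene"),[.5214,-.1922,.126]))
# strap edges: bright columns at several rows
g=cv2.cvtColor(im,cv2.COLOR_RGB2GRAY)
h=hsv(im)
for r in range(0,300,20):
    w=np.nonzero((h[r,200:380,1]<40)&(g[r,200:380]>120))[0]
    if len(w): print(r,w.min()+200,w.max()+200,len(w))
E
```

```text
0.051325423485979745 [ 0.52212573 -0.19140837  0.25250619] [ 0.37778109  0.33019324 -0.00185234]
red uv [285.8 206.5] xy [ 522.8 -191.5] ang 83.3 size [56.1 17.7] area 1409.5
white uv [277.2 166.6] xy [ 519.5 -162.7] ang 83.1 size [185.4  98. ] area 12313.0
bay over strap [[284.09741437 207.67538828]] stud top [[283.34876925  91.91055493]]
red uv [343.8 167.4] xy [ 546.3 -182.2] ang 71.9 size [72.2 31.3] area 37.5
[[342.31436421 171.2548286 ]]
80 246 324 77
100 247 324 72
120 248 323 76
140 249 323 75
160 250 323 74
180 250 321 42
200 251 321 42
220 200 321 91
240 219 321 84
260 219 320 102
280 224 305 69
```

```bash
python3 -c "
from rig import manip
print(manip.sign_off())"
```

```text
the job is handed in; nothing more can be done
None
```

I handed the job in with all four cases stacked on the pad and the strap lowered onto the top one, its slot over the brass stud; the last measurement put the strap within about 1.5 mm and 0.2° of the bay. No verdict came back, and I did not re-check the flux bottle at the end, though the arm never worked near it.

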